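# Clear the pop-up power tower and run it up

## Robot

A 6-joint arm with a two-finger parallel gripper is mounted at the origin on the work surface. World frame = base frame: x ahead of the robot, y to its left, z up, the work surface at z = 0. Lengths are in m, angles in rad, forces in N, time in s.
With the tool pointing down it reaches from about 0.35 to 0.875 m from the base axis. Payload 4.2 kg.
Tool frame: the origin (TCP) lies between the finger pads; the fingertips stand 22 mm ahead of it and the grasp point (between the pads) lies 3 mm ahead of it; z points along the fingers, y is the direction in which the jaws open and shut (so a half turn about z gives the same grasp; the last joint's range is limited). The gripper opens to 87 mm and grips with 3 to 60 N. Pads are 19 mm wide; open, the fingers measure 117 mm over their backs; the gripper's body (75 mm by 190 mm) begins 51 mm behind the grasp point.
Start: joints at [0.259, 0.385, 0.008, 0, -1.194, -0.259], TCP at [0.625, 0, 0.245] pointing down, gripper open.
Joint ranges: [-3.14, 3.14], [-1.21, 2.06], [-1.07, 1.41], [-3.16, 2.05], [-2.99, -0.16], [-3.1, 3.1]. Speed limits (rad/s): [2.79, 2.79, 3.14, 3.14, 3.14, 3.14].

## Interface

Orientations are given as a unit quaternion [x, y, z, w].
In Python, from plant import move_pose, line_to, movej, open_jaws, gripper_close, sleep, solve_ik, camera, Unreachable, sign_off, get_clock, get_joint_positions, get_joint_vel, get_tau, get_eef_pos, get_ee_rot, get_force, get_wrist_torque, get_gripper_width gives the robot as it stands. Calls block until the motion is done:
- move_pose(position, orientation): joint-space move of the TCP to a pose.
- line_to(position, velocity=0.15, rotation=None, until_force=None): straight line of the TCP; rotation=None keeps the orientation; velocity is the mean speed in m/s. With until_force (N) it stops when the force on the tool has changed by that much, and returns True; else False.
- movej(angles): joint-space move.
- open_jaws() and gripper_close(f_grip=None): open the fingers fully, or close them until they stop; f_grip is the grip in N (None keeps the last).
- sleep(seconds).
- solve_ik(position, orientation): joint angles nearest the present ones, or None.
- camera(name): name is "scene" or "side" or "wrist"; returns a dict with "img" (400x640x3 uint8, red, green, blue), "depth" (400x640 float32, m along the optical axis (not along the pixel's ray), 0 where there is no reading), "mtx" (3x3 intrinsics, pixels), "k1" (the pictures are not rectified: a ray, as slopes to the right and down, at radius r is drawn at 1 + k1 r^2 times it, then the intrinsics apply), "view" (4x4, takes a point from world to camera coordinates). Camera axes: x right, y up, looking along -z (the intrinsics and any distortion apply to the point x, -y, -z); pixel columns grow to the right and rows downward; lengths in m; the calibration is good to about 2 mm. A picture is of the moment at which its call begins.
A pose or a line that the arm cannot do raises Unreachable and nothing moves.
- sign_off(): hands the job in, once; it reports no verdict.
Readings, each from a call of its own:
- get_clock(): time.
- get_joint_positions(): joint angles.
- get_joint_vel(): joint speeds.
- get_tau(): joint torques, N m.
- get_eef_pos(): TCP position.
- get_ee_rot(): TCP orientation.
- get_force(): force on the tool from outside, world axes, zero at the start.
- get_wrist_torque(): the same for the moment, N m.
- get_gripper_width(): finger opening in m.
Only numpy, scipy, OpenCV 4.12 (cv2) and the standard library are available. Lean on these libraries where they do the work, as an engineer would, in place of code of your own. Each camera call takes 0.05 s, during which the arm holds its last target. There are 200 camera calls.

## Task

The blue caddy has been left standing on the cap of the desk's pop-up power tower. Hang it by its hook on the top rail, in the free gap between the hanging pots and on their side of it, without dislodging them; then push the spring toggle on the control box towards the green arrow, hold it there until the tower is fully up, and let it spring back to the middle. Leave the other things on the desk as they are.

Things in the scene. Friction and masses are not known exactly. Their poses are not given: they have to be found in the camera images.
- caddy: Blue caddy, about 160 g, standing on the tower's cap. Origin at the centre of its underside, z up, hook towards +x. Open body 60 (y) x 48 (x) x 72 mm tall; contents up to 82 mm. At its back face (x = 24 mm) a strap 24 mm wide and 4 mm thick rises from the rim to the hook. Mass centre nearly under the tab.
- caddy_tab (a point): Grip point of the caddy's carrying tab, 116 mm above the caddy's origin on its z axis. The tab rises from the middle of the caddy up to 132 mm, 26 mm wide along the caddy's y and 8 mm thick along x; grip it across the 26 mm (fingers either side along y), as the hook strap is close behind it.
- caddy_hook (a point): Point inside the caddy's hook: middle of the underside of its arm, 31 mm along +x and 114 mm up from the caddy's origin; it lies on the rail's top when hung. Inside, the hook is 14 mm wide (x = 24 to 38 mm) and 18 mm deep; its lip is 4 mm thick (to x = 42 mm), top of the arm at 120 mm, 24 mm wide along y.
- rail: Fixed black rail frame, origin on the desk under its middle; x across it, away from the robot, y along it, z up. Two bars 420 mm long, 8 mm thick (x = -4 to 4 mm): top bar 139 to 155 mm high, lower bar (backs rest on it) 48 to 62 mm. Pots hang on the robot's side, hooked over the top bar, square to it, two each side of the free gap: 70 to 90 mm wide, its middle within 6 mm of y = 0.
- pot_white: White pot hanging loose on the rail, 150 g. Body 60 (y) x 48 (x) x 72 mm tall; origin at the centre of its underside, 41 mm above the desk; z up, x points across the rail, away from the robot. At its back (+x) a 24 mm wide strap rises and hooks over the top bar, top 120 mm above the origin; contents up to 90 mm.
- pot_grey: Grey pot hanging loose on the rail, 150 g. Body 60 (y) x 48 (x) x 72 mm tall; origin at the centre of its underside, 41 mm above the desk; z up, x points across the rail, away from the robot. At its back (+x) a 24 mm wide strap rises and hooks over the top bar, top 120 mm above the origin; contents up to 90 mm.
- pot_green: Green pot hanging loose on the rail, 150 g. Body 60 (y) x 48 (x) x 72 mm tall; origin at the centre of its underside, 41 mm above the desk; z up, x points across the rail, away from the robot. At its back (+x) a 24 mm wide strap rises and hooks over the top bar, top 120 mm above the origin; contents up to 90 mm.
- pot_black: Black pot hanging loose on the rail, 150 g. Body 60 (y) x 48 (x) x 72 mm tall; origin at the centre of its underside, 41 mm above the desk; z up, x points across the rail, away from the robot. At its back (+x) a 24 mm wide strap rises and hooks over the top bar, top 120 mm above the origin; contents up to 90 mm.
- tower_base: Fixed dark steel bezel of the motorised pop-up power tower let into the desk: ring 100 mm across, 6 mm high; origin on the desk at its centre, z up. The tower's 82 mm aluminium cap, on which the caddy stands, is 10 mm above the desk when retracted; a white column with sockets follows it up.
- tower (a joint): Rise of the tower, m: 0 retracted, 0.110 fully up (at its stop). A weak motor runs it up as long as the toggle is held to +, down as long as it is held to -; it stops and stays when the toggle is let go. With the toggle fully over the whole rise takes about 4 s, slower if it is less far over. It gives way if pressed.
- switchbox: Tower's control box, fixed to the desk: grey, 110 (x) x 70 (y) x 40 mm high, aluminium face on top; origin on the desk under its centre, z up. The green arrow on its face (tower up), with a green lamp beside it, is at its +x end, the black arrow (down) at its -x end. The toggle stands at the middle of the face.
- toggle (a joint): Spring-centred toggle of the control box, rad: within 0.06 of 0 when free, positive when it leans to the box's +x (green arrow, up), stops at +-0.42. Hinge along the box's y, 40 mm above the desk. Steel stem 9 mm thick up to 30 mm above the hinge, then a black bat 15 mm thick. Held at the stop by 0.33 N m (8 N at 40 mm above the hinge). The motor runs reliably from 0.3 rad.
- toggle_tip (a point): Top of the toggle lever, on its axis 57.5 mm from the hinge, 97.5 mm above the desk when centred.
- mug: White ceramic mug, 76 mm across, 92 mm high, handle along its +y; origin at the centre of its underside.
- pencil_pot: Dark steel pencil pot, 72 mm across and 95 mm high, pencils reaching up to 165 mm and 40 mm from the axis; origin at the centre of its underside.
- stapler: Small red and black stapler, 110 mm along its x, 34 mm wide, 48 mm high; origin at the centre of its underside.
- tape_dispenser: Black tape dispenser, 140 mm along its x, 52 mm wide, 82 mm high; origin at the centre of its underside.
Mind the look-alikes: they are no part of the job. Of the things like the caddy, leave any that is yellow; of the rest the larger one is meant.

How it is judged:
On the way, in this order (a step that is already met when the one before it is completed fails the run):
1. the caddy hangs by its hook on the top rail in the free gap, let go (x of caddy_hook in the frame of rail between -0.007 and 0.007 m and y of caddy_hook in the frame of rail between -0.045 and 0.045 m and z of caddy_hook in the frame of rail between 0.15 and 0.16 m and x of caddy in the frame of rail below 0 m and angle between caddy's own z axis and vertical below 0.15 rad and angle between the x axis of caddy and the x axis of rail, either way round below 0.17 rad and contact force between the fingers and caddy below 0.2 N and linear speed of caddy below 0.02 m/s), for 0.2 s.
2. the toggle is held over towards the green arrow for a second while the tower rises (value of joint toggle above 0.15 rad and value of joint tower above 0.003 m), for 1 s.
3. the toggle is still held when the tower is fully up (value of joint toggle above 0.12 rad and value of joint tower above 0.105 m), for 0.05 s.
At the end, for the whole second after the job is handed in: Caddy let go and at rest, hook over the top rail in the free gap on the pots' side (7 mm across, 45 mm along from the rail's middle, 5 mm in height), upright within 0.15 rad, square to the rail within 0.17 rad; tower risen over 105 mm; toggle within 0.1 rad of the middle (all of step 1 and value of joint tower above 0.105 m and value of joint toggle between -0.1 and 0.1 rad); the robot touches nothing.
It fails at once if the tower is driven up under the caddy (value of joint tower above 0.01 m and horizontal distance between caddy and tower_base below 0.07 m and height (world z) of caddy below 0.13 m).
It fails at once if a hanging pot is dislodged (moved over 15 mm or tilted over 0.25 rad) (distance of any of pot_white, pot_grey, pot_green, pot_black from where it was at the start of the episode above 0.015 m or angle between any of pot_white, pot_grey, pot_green, pot_black's own z axis and vertical above 0.25 rad).
It fails at once if another thing on the desk is shifted by over 25 mm or tipped over 0.3 rad (distance of any of mug, pencil_pot, stapler, tape_dispenser from where it was at the start of the episode above 0.025 m or angle between any of mug, pencil_pot, stapler, tape_dispenser's own z axis and vertical above 0.3 rad).
It also fails if it takes over 70 s, if anything falls off the work surface, if the arm or the gripper's body presses on something with over 40 N, if the wrist force passes 120 N, or if a joint passes its speed limit or range.

## Working session

There is one attempt and no reset: what is moved stays moved. The work goes in short steps, each a Python script; the robot and the scene stay as the last script left them, time stands still between calls to the robot, and variables do not carry over. Pictures are saved under pics/ and viewed, about 8 in all and at most 12, crops included, and the job is handed in when it is done.

```bash
ls; mkdir -p pics; cat > h.py <<'E'
import numpy as np, cv2
from plant import *
def shot(n):
    c=camera(n); np.savez(f'/tmp/{n}.npz',**c); return c
def cloud(c):
    "world xyz per pixel"
    h,w=c['depth'].shape; u,v=np.meshgrid(np.arange(w),np.arange(h))
    p=np.stack([u,v],-1).reshape(-1,1,2).astype(float)
    q=cv2.undistortPoints(p,c['mtx'],np.array([c['k1'],0,0,0],float)).reshape(-1,2)
    d=c['depth'].reshape(-1,1).astype(float)
    P=np.hstack([q[:,:1]*d,-q[:,1:]*d,-d,np.ones_like(d)])
    W=(P@np.linalg.inv(c['view']).T)[:,:3].reshape(h,w,3); W[c['depth']==0]=np.nan
    return W
def save(img,n): cv2.imwrite(f'pics/{n}.png',img[...,::-1])
E
python3 - <<'E'
from h import *
for n in ['scene','side']:
    c=shot(n); save(c['img'],n+'0'); print(n,np.round(np.linalg.inv(c['view'])[:3,3],2))
E
```

```text
pics
scene [1.33 0.13 0.85]
side [ 0.21 -0.69  0.72]
```

View pics/scene0.png

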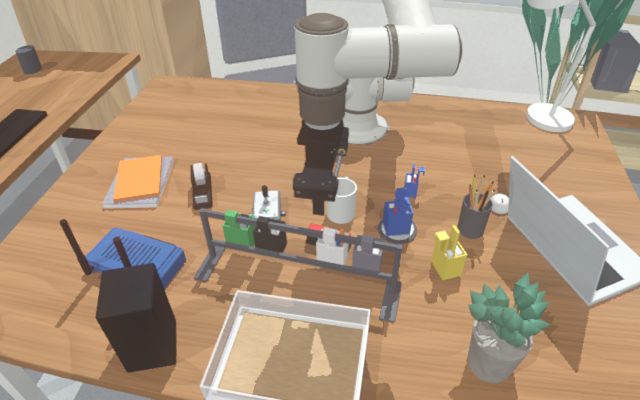

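View pics/side0.png

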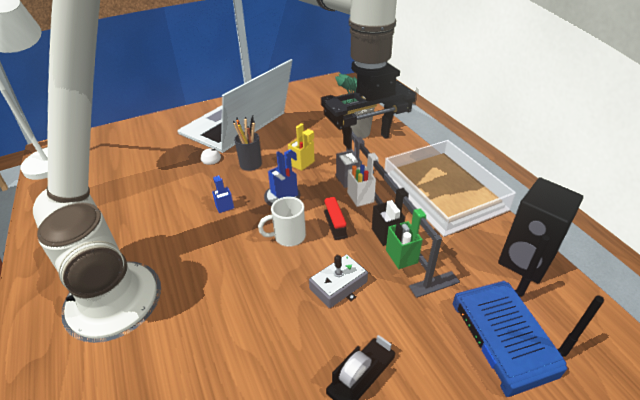

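Scene view: candidates are the blue caddy on the tower cap at (398,215), a smaller blue one on the desk at (411,183) and a yellow one at (450,255). I choose (398,215), which is larger and on the cap. The control box is at (267,205), and the rail gap is between black (270,235) and white (332,247). In the side view the caddy is at (284,180), the box at (340,280) and the mug at (288,222).

```bash
cat >> h.py <<'E'
def load(n): return dict(np.load(f'/tmp/{n}.npz'))
E
python3 - <<'E'
from h import *
ims=[]
for n,(r0,r1,c0,c1) in dict(scene=(165,285,190,430),side=(140,260,230,470)).items():
    c=load(n); ims.append(cv2.resize(c['img'][r0:r1,c0:c1],None,fx=3.2,fy=2.4*1.0,interpolation=cv2.INTER_CUBIC))
    W=cloud(c); hsv=cv2.cvtColor(c['img'],cv2.COLOR_RGB2HSV).astype(int); H,S,V=[hsv[...,i] for i in range(3)]
    print('==',n)
    ok=np.isfinite(W[...,2])
    def rep(name,m):
        m=m&ok; p=W[m]; 
        if len(p)<10: print(name,len(p)); return
        print(name,len(p),'lo',np.round(np.percentile(p,2,0),3),'hi',np.round(np.percentile(p,98,0),3))
    inwork=(W[...,0]>.3)&(W[...,0]<.95)&(abs(W[...,1])<.5)&(W[...,2]>.004)&(W[...,2]<.25)
    blue=(H>105)&(H<130)&(S>130)&inwork
    k,lab,st,_=cv2.connectedComponentsWithStats(blue.astype(np.uint8))
    for i in range(1,k):
        if st[i,4]>60:
            m=lab==i; rep(f'blue{st[i,:4]}',m)
            for lo,hi in((.01,.08),(.085,.115),(.115,.16)):
                rep(f'   z{lo}',m&(W[...,2]>lo)&(W[...,2]<hi))
    rep('green',(H>50)&(H<75)&(S>120)&inwork&(W[...,2]>.05))
    rep('red',((H<5)|(H>175))&(S>180)&inwork)
    rep('yellow',(H>25)&(H<33)&(S>170)&inwork)
    # rail: dark points at z 0.15-0.158
    m=(V<110)&(S<70)&inwork&(W[...,2]>.146)&(W[...,2]<.160)
    rep('railtop',m)
    p=W[m&ok]; 
    np.save(f'/tmp/rt_{n}.npy',p)
    m=(S<60)&inwork&(abs(W[...,2]-.041)<.004)&(V>120); rep('boxface',m)
    k,lab,st,ce=cv2.connectedComponentsWithStats(m.astype(np.uint8))
    for i in range(1,k):
        if st[i,4]>60: rep(f'  cc{st[i,:4]}',lab==i); q=W[(lab==i)&ok]; print('   rect',cv2.minAreaRect((q[:,:2]*1000).astype(np.float32)))
save(np.vstack(ims),'crop1')
E
```

```text
== scene
green 0
red 0
yellow 0
railtop 963 lo [ 0.639 -0.381  0.146] hi [0.947 0.316 0.16 ]
boxface 1199 lo [ 0.395 -0.373  0.037] hi [0.915 0.478 0.045]
  cc[254 191  25  27] 477 lo [ 0.42  -0.212  0.037] hi [ 0.515 -0.144  0.043]
   rect ((467.855712890625, -178.6659393310547), (100.47298431396484, 62.923343658447266), 13.099061965942383)
  cc[327 206  28   8] 63 lo [ 0.441 -0.018  0.037] hi [0.47  0.046 0.045]
   rect ((456.9444580078125, 15.257589340209961), (24.74020004272461, 69.06688690185547), 11.655355453491211)
  cc[508 206  30  33] 62 lo [0.376 0.441 0.037] hi [0.476 0.498 0.045]
   rect ((426.86187744140625, 470.25262451171875), (121.04972076416016, 6.729915618896484), 30.542343139648438)
  cc[233 297 135  20] 319 lo [ 0.764 -0.156  0.037] hi [0.794 0.11  0.045]
   rect ((766.366455078125, -22.849029541015625), (38.17744445800781, 274.77545166015625), 7.887134552001953)
  cc[471 354  36  22] 76 lo [0.825 0.323 0.037] hi [0.858 0.383 0.045]
   rect ((844.9497680664062, 350.9895324707031), (71.5213623046875, 18.073287963867188), 64.11000061035156)
== side
blue[269 150  29 
[... 939 characters left out ...]
0.111 0.037] hi [0.942 0.117 0.045]
   rect ((864.567138671875, 114.15147399902344), (7.473545074462891, 165.3016357421875), 89.53663635253906)
  cc[385 163 120  63] 286 lo [ 0.761 -0.162  0.037] hi [0.939 0.101 0.045]
   rect ((791.4775390625, -65.03668212890625), (156.7335662841797, 334.0242004394531), 34.07069396972656)
  cc[274 223  31  13] 78 lo [ 0.392 -0.028  0.037] hi [0.46  0.004 0.044]
   rect ((422.41546630859375, -13.292440414428711), (28.762378692626953, 71.90299224853516), 74.94263458251953)
  cc[311 255  54  41] 947 lo [ 0.416 -0.216  0.037] hi [ 0.514 -0.148  0.043]
   rect ((464.5103759765625, -181.18112182617188), (104.17278289794922, 63.84819412231445), 14.100022315979004)
```

View pics/crop1.png

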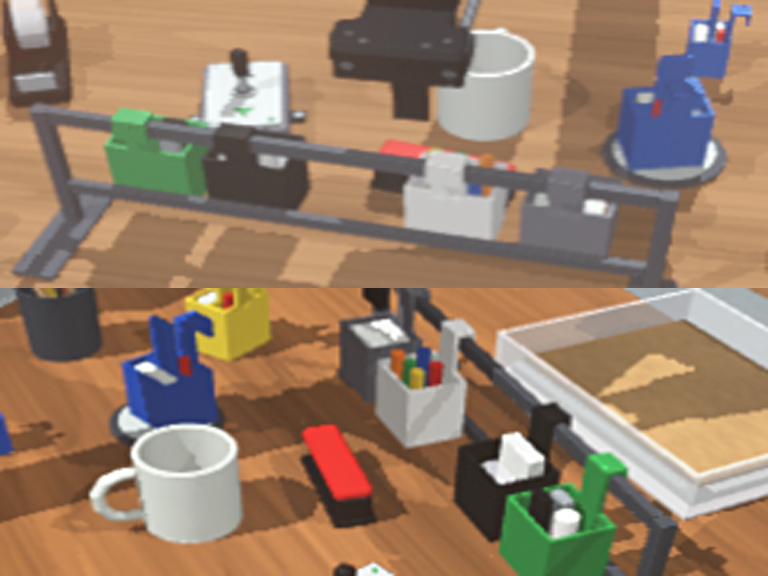

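The crop confirms the choice: blue caddy on the grey cap, hook pointing towards the rail (+x). The green arrow is at the box's rail-side end, and the gap lies between the black and white pots.

```bash
python3 - <<'E'
from h import *
c=load('scene');W=cloud(c);hsv=cv2.cvtColor(c['img'],cv2.COLOR_RGB2HSV)
for uv in((398,220),(240,233),(267,205),(450,258)): print(uv,c['img'][uv[1],uv[0]],hsv[uv[1],uv[0]],np.round(W[uv[1],uv[0]],3),c['depth'][uv[1],uv[0]])
P={}
for n in('scene','side'):
    c=load(n);W=cloud(c);hsv=cv2.cvtColor(c['img'],cv2.COLOR_RGB2HSV).astype(int);H,S,V=hsv[...,0],hsv[...,1],hsv[...,2]
    X,Y,Z=W[...,0],W[...,1],W[...,2]
    # rail top
    m=(S<90)&(V<140)&(X>.60)&(X<.75)&(Y>-.25)&(Y<.25)&(Z>.147)&(Z<.158)
    q=W[m]; 
    for _ in range(4):
        a,b=np.polyfit(q[:,1],q[:,0],1); q=q[abs(q[:,0]-a*q[:,1]-b)<.008]
    print(n,'rail x=%.4f*y+%.4f'%(a,b),len(q),'y',np.round(np.percentile(q[:,1],[0,1,99,100]),3),'z',np.round(np.percentile(q[:,2],[50,95]),3))
    ok=(X>.42)&(X<.54)&(Y>.1)&(Y<.2)&(Z>.02)&(Z<.16)&(S>110)&(H>100)&(H<135)
    for z0,z1 in((.02,.08),(.095,.112),(.115,.126),(.126,.146)):
        q=W[ok&(Z>z0)&(Z<z1)]
        if len(q)>5: r=cv2.minAreaRect((q[:,:2]*1000).astype(np.float32)); print(n,'caddy z',z0,len(q),np.round(r[0],1),np.round(r[1],1),round(r[2],1))
    q=W[ok&(Z>.095)]
    if n=='side':
        print(np.round(q[::6]*1000).astype(int)[:,:].tolist())
    # pots
    for nm,mm in dict(green=(H>45)&(H<80)&(S>100),white=(S<40)&(V>150),grey=(S<60)&(V>60)&(V<140),black=(V<60)).items():
        q=W[mm&(X>.57)&(X<.66)&(Y>-.25)&(Y<.25)&(Z>.05)&(Z<.11)]
        if len(q): print(n,nm,len(q),np.round(np.percentile(q,[3,97],axis=0),3).tolist())
E
```

```text
(398, 220) [ 74  91 147] [113 127 147] [0.495 0.16  0.062] 1.1310991
(240, 233) [ 89 142  91] [ 61  95 142] [ 0.636 -0.187  0.098] 1.0508064
(267, 205) [170 173 174] [ 98   6 174] [ 0.476 -0.173  0.043] 1.2040249
(450, 258) [195 181 110] [ 25 111 195] [0.607 0.28  0.071] 1.0252558
scene rail x=0.0855*y+0.6593 736 y [-0.25  -0.246  0.164  0.168] z [0.153 0.156]
scene caddy z 0.02 492 [473.  157.5] [49.6 60.4] 15.1
scene caddy z 0.095 34 [494.6 155.3] [44.7 19. ] 39.1
scene caddy z 0.115 78 [491.6 163.4] [44.4 25.6] 16.7
scene caddy z 0.126 126 [491.6 163.1] [46.2 24.9] 13.7
scene green 1 [[0.617, -0.226, 0.098], [0.617, -0.226, 0.098]]
scene white 556 [[0.619, -0.044, 0.061], [0.656, 0.116, 0.109]]
scene grey 1445 [[0.614, -0.229, 0.052], [0.66, 0.116, 0.108]]
side rail x=0.0800*y+0.6528 436 y [-0.25  -0.247  0.138  0.145] z [0.154 0.157]
side caddy z 0.02 491 [469.3 155.8] [50.7 62.7] 16.6
side caddy z 0.095 70 [486.2 160.7] [44.6 25.5] 21.8
side caddy z 0.115 52 [486.7 160.1] [46.2 25.7] 21.8
side caddy z 0.126 92 [486.5 158.6] [48.  24.5] 20.5
[[502, 178, 128], [503, 172, 128], [49
[... 173 characters left out ...]
151, 136], [486, 167, 120], [498, 154, 125], [464, 155, 131], [485, 173, 114], [496, 156, 121], [464, 158, 126], [485, 172, 111], [494, 151, 121], [466, 148, 129], [487, 164, 113], [465, 161, 118], [487, 171, 105], [462, 163, 115], [473, 144, 123], [494, 153, 111], [470, 145, 120], [490, 158, 106], [468, 149, 116], [489, 162, 101], [467, 153, 110], [490, 159, 99], [468, 150, 109], [464, 156, 103], [491, 154, 95], [472, 146, 103], [474, 147, 99]]
side green 779 [[0.586, -0.23, 0.052], [0.633, -0.169, 0.109]]
side white 593 [[0.603, -0.189, 0.054], [0.65, 0.117, 0.109]]
side grey 394 [[0.609, -0.246, 0.053], [0.656, 0.127, 0.109]]
side black 463 [[0.591, -0.192, 0.052], [0.637, -0.095, 0.109]]
```

Caddy ≈ (0.471, 0.156), yaw ≈ 16°. Rail x ≈ 0.656 + 0.083y, box ≈ (0.466, −0.180), yaw ≈ 13.5°. Next I take closer looks with the wrist camera.

```bash
cat >> h.py <<'E'
from scipy.spatial.transform import Rotation as R
Q0=R.from_quat([1,0,0,0])
def down(yaw): return (R.from_euler('z',yaw)*Q0).as_quat()
E
python3 - <<'E'
from h import *
print(get_ee_rot(), R.from_quat(get_ee_rot()).as_matrix().round(2).tolist())
q=get_ee_rot()
move_pose([.60,-.02,.40],q)
c=shot('wrist'); np.savez('/tmp/w1.npz',**c); print(np.linalg.inv(c['view']).round(3).tolist())
a=c['img']
move_pose([.46,.10,.36],q)
c=shot('wrist'); np.savez('/tmp/w2.npz',**c); save(np.hstack([cv2.resize(a,(400,250)),cv2.resize(c['img'],(400,250))]),'w12'); print(get_clock())
E
```

```text
[-7.07046079e-01  7.07166775e-01  6.70807794e-04 -7.37376077e-04] [[-0.0, -1.0, -0.0], [-1.0, 0.0, -0.0], [0.0, 0.0, -1.0]]
[[-1.0, -0.002, 0.002, 0.6], [0.002, -0.96, -0.28, -0.098], [0.003, -0.28, 0.96, 0.54], [0.0, 0.0, 0.0, 1.0]]
1.65
```

View pics/w12.png

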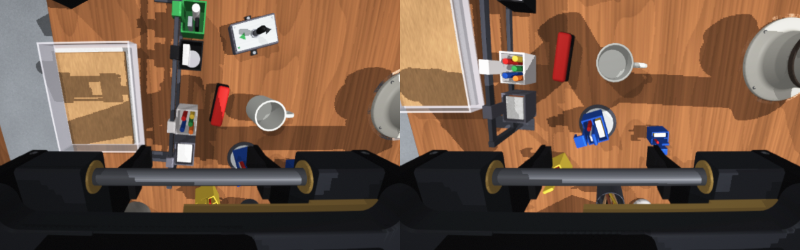

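Left (over the rail): green (190,18), black (190,55), white (185,120), grey (183,152), toggle (262,32). Right: caddy on the cap at (595,125), hook to the left towards the rail.

```bash
python3 - <<'E'
from h import *
for n in('w1','w2'):
    c=load(n);W=cloud(c);hsv=cv2.cvtColor(c['img'],cv2.COLOR_RGB2HSV).astype(int);H,S,V=hsv[...,0],hsv[...,1],hsv[...,2]
    X,Y,Z=W[...,0],W[...,1],W[...,2]
    print('==',n)
    # rail tops: z>.15 , excluding straps(z~.161)
    m=(X>.63)&(X<.69)&(Y>-.26)&(Y<.26)&(Z>.150)&(Z<.158)
    q=W[m]
    if len(q)>30:
        for _ in range(5):
            a,b=np.polyfit(q[:,1],q[:,0],1); q=q[abs(q[:,0]-a*q[:,1]-b)<.007]
        d=q[:,0]-a*q[:,1]-b
        print('rail x=%.4f*y+%.4f'%(a,b),len(q),'width',np.round(np.percentile(d,[3,97]),4),'y',np.round(np.percentile(q[:,1],[0,1,99,100]),3),'z',np.round(np.median(q[:,2]),3))
        yaw=-np.arctan(a); Rr=R.from_euler('z',yaw).as_matrix()
        L=(W-[b,0,0])@Rr  # rail-ish local frame
        # rims of pots/bodies: z .10-.12 on robot side
        m=(L[...,0]<-.008)&(L[...,0]>-.06)&(L[...,2]>.105)&(L[...,2]<.116)&(abs(L[...,1])<.22)
        h,e=np.histogram(L[...,1][m],bins=np.arange(-.22,.22,.004)); print('rim y hist',[(round(x,3),int(k)) for x,k in zip(e,h)])
        m=(abs(L[...,0])<.03)&(L[...,2]>.1585)&(L[...,2]<.168)&(abs(L[...,1])<.22)
        h,e=np.histogram(L[...,1][m],bins=np.arange(-.22,.22,.004)); print('strap',[(round(x,3),int(k)) for x,k in zip(e,h) if k])
        m=(abs(L[...,0])<.02)&(L[...,2]>.147)&(L[...,2]<.16); print('rail ends local',np.percentile(L[...,1][m],[0,1,99,100]).round(3))
    ok=(X>.42)&(X<.54)&(Y>.1)&(Y<.2)&(Z>.02)&(Z<.16)&(S>90)&(H>100)&(H<135)
    for z0,z1 in((.074,.09),(.12,.135),(.136,.15)):
        q=W[ok&(Z>z0)&(Z<z1)]
        if len(q)>10: r=cv2.minAreaRect((q[:,:2]*1000).astype(np.float32)); print('caddy z',z0,len(q),np.round(r[0],1),np.round(r[1],1),round(r[2],1),np.median(q[:,2]).round(4))
    m=(abs(Z-.041)<.004)&(X>.38)&(X<.55)&(Y<-.11)&(Y>-.25)
    q=W[m]; 
    if len(q)>50: r=cv2.minAreaRect((q[:,:2]*1000).astype(np.float32)); print('box',len(q),r,np.median(q[:,2]).round(4))
    q=W[(Z>.07)&(X>.42)&(X<.51)&(Y<-.13)&(Y>-.23)&(Z<.11)]
    if len(q): print('toggle',len(q),q.mean(0).round(4),q.max(0).round(3),q.min(0).round(3))
E
```

```text
== w1
rail x=0.0839*y+0.6551 1346 width [-0.0038  0.0042] y [-0.216 -0.213  0.164  0.166] z 0.155
rim y hist [(np.float64(-0.22), 10), (np.float64(-0.216), 14), (np.float64(-0.212), 26), (np.float64(-0.208), 15), (np.float64(-0.204), 12), (np.float64(-0.2), 10), (np.float64(-0.196), 12), (np.float64(-0.192), 9), (np.float64(-0.188), 10), (np.float64(-0.184), 25), (np.float64(-0.18), 14), (np.float64(-0.176), 64), (np.float64(-0.172), 50), (np.float64(-0.168), 0), (np.float64(-0.164), 0), (np.float64(-0.16), 63), (np.float64(-0.156), 56), (np.float64(-0.152), 8), (np.float64(-0.148), 8), (np.float64(-0.144), 9), (np.float64(-0.14), 9), (np.float64(-0.136), 8), (np.float64(-0.132), 12), (np.float64(-0.128), 8), (np.float64(-0.124), 7), (np.float64(-0.12), 8), (np.float64(-0.116), 12), (np.float64(-0.112), 10), (np.float64(-0.108), 8), (np.float64(-0.104), 21), (np.float64(-0.1), 64), (np.float64(-0.096), 0), (np.float64(-0.092), 0), (np.float64(-0.088), 0), (np.float64(-0.084), 0), (np.float64(-0.08), 0), (np.float64(-0.076), 0), (np.float64(-0.072), 0), (np.float64(-0.068), 0), (np.fl
[... 5397 characters left out ...]
t64(0.192), 0), (np.float64(0.196), 0), (np.float64(0.2), 0), (np.float64(0.204), 0), (np.float64(0.208), 0), (np.float64(0.212), 0)]
strap [(np.float64(0.004), 37), (np.float64(0.008), 62), (np.float64(0.012), 65), (np.float64(0.016), 64), (np.float64(0.02), 63), (np.float64(0.024), 61), (np.float64(0.028), 26), (np.float64(0.084), 46), (np.float64(0.088), 56), (np.float64(0.092), 52), (np.float64(0.096), 60), (np.float64(0.1), 59), (np.float64(0.104), 52), (np.float64(0.108), 19)]
rail ends local [-0.088 -0.084  0.164  0.168]
caddy z 0.074 436 [469.7 156.1] [48.2 60.7] 16.4 0.0818
caddy z 0.12 370 [487.9 160.9] [46.  24.8] 17.4 0.1299
caddy z 0.136 126 [469.6 155.8] [ 7.9 25.1] 16.2 0.1414
```

```bash
cat >> h.py <<'E'
CY=0.285; C=np.array([.4696,.1558]); RY=-0.0835; RB=np.array([.6551,0.])
def rail(x,y): return RB+R.from_euler('z',RY).as_matrix()[:2,:2]@[x,y]
E
python3 - <<'E'
from h import *
move_pose([*C,.25],down(CY)); print(get_joint_positions())
line_to([*C,.129],.1); gripper_close(25); print('w',get_gripper_width(),get_force())
line_to([*C,.32],.12); print('w',get_gripper_width(),get_force(),get_clock())
g=rail(-.031,-.0555); print(g)
line_to([*g,.32],.15,rotation=down(RY)); print(get_eef_pos())
line_to([*g,.129+.075+.01-.02],.1)   # origin z = tcp-.119
c=shot('wrist'); d=shot('side'); e=shot('scene'); print(get_clock(),get_eef_pos(),get_force())
save(np.vstack([cv2.resize(c['img'][60:320],(640,260)),cv2.resize(d['img'][130:260,300:460],(320,260)),][:1]+[np.hstack([cv2.resize(d['img'][130:260,300:460],(320,260)),cv2.resize(e['img'][170:275,230:360],(320,260))])]),'hang1')
E
```

```text
[ 6.48377964e-01  1.58134605e-01 -2.92971291e-01  1.26909615e-04
 -1.11940822e+00  1.20609538e+00]
w 0.02580113254236648 [-0.16959479 -0.74938444 -0.44730878]
w 0.02563135491943576 [ 0.67902897 -0.00886074 -1.52404949] 7.3333
[ 0.61957914 -0.05272114]
[ 0.6193266  -0.05213057  0.32025748]
10.75 [ 0.61985747 -0.05269745  0.19466909] [-0.27393302 -0.80825084 -0.86196245]
```

View pics/hang1.png

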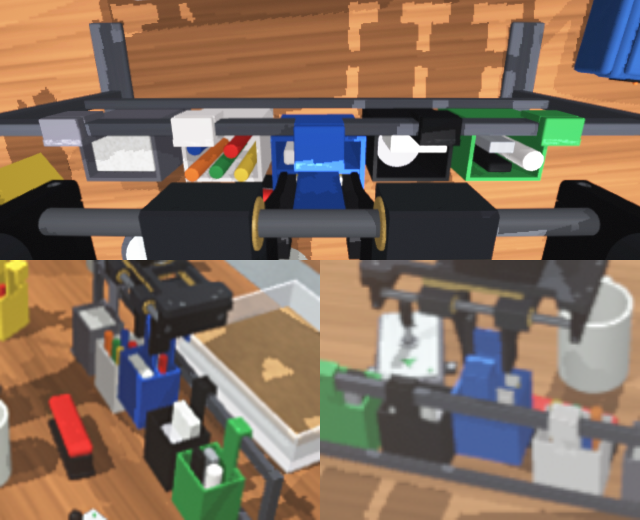

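The caddy is held in the gap with its hook just above the bar (wrist view: hook at (319,145), white pot to the left, black to the right). I check the hook-to-rail offset from the same picture's depth.

```bash
python3 - <<'E'
from h import *
c=load('wrist');W=cloud(c);hsv=cv2.cvtColor(c['img'],cv2.COLOR_RGB2HSV).astype(int);H,S=hsv[...,0],hsv[...,1]
L=W.copy(); L[...,:2]=(W[...,:2]-RB)@R.from_euler('z',RY).as_matrix()[:2,:2]
b=(H>100)&(H<130)&(S>110)&(abs(L[...,0])<.09)&(abs(L[...,1]+.055)<.045)
for z0,z1 in((.187,.200),(.17,.187),(.14,.155)):
    q=L[b&(L[...,2]>z0)&(L[...,2]<z1)]; print(z0,len(q),np.percentile(q,[2,50,98],axis=0).round(4).tolist() if len(q) else '')
q=L[b&(L[...,2]>.187)&(L[...,2]<.2)]; print(cv2.minAreaRect((q[:,:2]*1000).astype(np.float32)))
for y0,y1 in((-.02,.0),(-.105,-.075),(.035,.08),(-.18,-.15)):
    m=(L[...,2]>.15)&(L[...,2]<.158)&(L[...,1]>y0)&(L[...,1]<y1)&(abs(L[...,0])<.02)
    q=L[m]; print('rail',y0,len(q),np.percentile(q[:,0],[2,50,98]).round(4) if len(q) else '',np.median(q[:,2]) if len(q) else '')
m=(L[...,2]>.10)&(L[...,2]<.118)&(L[...,0]<-.01)&(L[...,0]>-.06)&~b
y=L[...,1][m]; print('white edge',np.percentile(y[(y>-.05)&(y<.03)],[1,3]),'black edge',np.percentile(y[(y<-.065)&(y>-.14)],[97,99]))
E
```

```text
0.187 3034 [[-0.0265, -0.0681, 0.188], [-0.0001, -0.0565, 0.1963], [0.0123, -0.0446, 0.1988]]
0.17 930 [[-0.0274, -0.0758, 0.1708], [-0.0256, -0.056, 0.1795], [0.0125, -0.0367, 0.1867]]
0.14 1068 [[-0.0378, -0.0855, 0.1406], [-0.0218, -0.0399, 0.1479], [0.0045, -0.0262, 0.1498]]
((-8.129865646362305, -56.26697540283203), (43.654869079589844, 41.49229049682617), 89.65741729736328)
rail -0.02 432 [-0.0028  0.0012  0.0041] 0.1552030946406497
rail -0.105 674 [-0.0029  0.001   0.0046] 0.15521162777513292
rail 0.035 1011 [-0.0033  0.0008  0.0042] 0.15525568816449484
rail -0.18 694 [-0.0036  0.0008  0.0042] 0.15526197349239268
white edge [-0.01212635 -0.01202794] black edge [-0.09752816 -0.09747078]
```

```bash
python3 - <<'E'
from h import *
g=rail(-.0315,-.0550)
line_to([*g,.1945],.05)
hit=line_to([*g,.1585],.03,until_force=3); print(hit,get_eef_pos(),get_force())
open_jaws(); sleep(.3)
line_to([*g,.30],.1); print(get_clock())
c=shot('wrist'); d=shot('side'); e=shot('scene')
W=cloud(c);hsv=cv2.cvtColor(c['img'],cv2.COLOR_RGB2HSV).astype(int);H,S=hsv[...,0],hsv[...,1]
L=W.copy(); L[...,:2]=(W[...,:2]-RB)@R.from_euler('z',RY).as_matrix()[:2,:2]
b=(H>100)&(H<130)&(S>110)&(abs(L[...,0])<.09)&(abs(L[...,1]+.055)<.045)
for z0,z1 in((.155,.168),(.168,.18),(.10,.12)):
    q=L[b&(L[...,2]>z0)&(L[...,2]<z1)]
    if len(q)>5: print(z0,len(q),np.percentile(q,[2,50,98],axis=0).round(4).tolist(),cv2.minAreaRect((q[:,:2]*1000).astype(np.float32)))
save(np.vstack([c['img'][60:320],np.hstack([cv2.resize(d['img'][130:260,300:460],(320,260)),cv2.resize(e['img'][170:275,230:360],(320,260))])]),'hang2')
E
```

```text
True [ 0.61901705 -0.05223801  0.15930888] [ 0.28178664 -0.05641015  3.9155247 ]
15.175
0.155 757 [[-0.0275, -0.0673, 0.1554], [-0.0015, -0.0563, 0.1614], [0.0103, -0.0445, 0.1662]] ((-9.247255325317383, -62.21381378173828), (37.88616180419922, 39.326900482177734), 88.77052307128906)
0.168 242 [[-0.0345, -0.0673, 0.1689], [-0.0304, -0.0554, 0.1716], [-0.0272, -0.0437, 0.1733]] ((-30.76972007751465, -55.851600646972656), (24.467456817626953, 7.980172157287598), 88.98143005371094)
0.1 615 [[-0.0535, -0.0855, 0.1011], [-0.0299, -0.0564, 0.1114], [-0.0137, -0.0266, 0.1189]] ((-32.65580749511719, -56.082862854003906), (59.617431640625, 42.04509353637695), 89.70738983154297)
```

View pics/hang2.png

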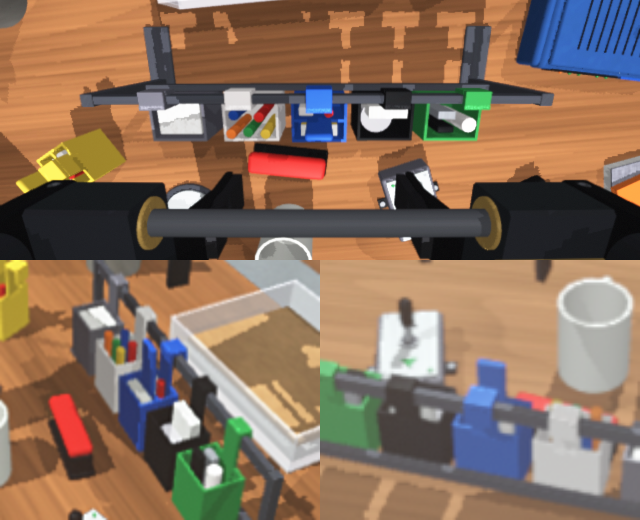

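The caddy hangs squarely in the gap (blue at (319,110) in the wrist view), the tab reads vertical with its top at z = 0.173, and the pots look unmoved. Next, the toggle.

```bash
cat >> h.py <<'E'
BY=0.25; B=np.array([.4658,-.1798])
def box(x,y=0): return B+R.from_euler('z',BY).as_matrix()[:2,:2]@[x,y]
def tower(n='side'):
    W=cloud(shot(n)); q=W[(np.hypot(W[...,0]-.4696,W[...,1]-.1558)<.036)&(W[...,2]<.2)]
    return np.percentile(q[:,2],[50,95]).round(4)
def toggle(n):
    W=cloud(shot(n)); q=W[(np.hypot(W[...,0]-B[0],W[...,1]-B[1])<.045)&(W[...,2]<.105)&(W[...,2]>.075)]
    l=(q[:,:2]-B)@R.from_euler('z',BY).as_matrix()[:2,:2]; return len(q),l.mean(0).round(4),q[:,2].mean().round(4)
E
python3 - <<'E'
from h import *
ax=R.from_euler('z',BY).as_matrix()[:2,0]
gripper_close(10)
print(tower(),tower('scene'))
line_to([*box(-.05),.22],.2,rotation=down(BY))
line_to([*box(-.05),.100],.12); f0=get_force()
hit=line_to([*box(-.005),.100],.02,until_force=1.5)
p=get_eef_pos(); x0=(p[:2]-B)@ax; print('contact',hit,x0,get_force()-f0,get_clock())
x=x0
for i in range(10):
    f=(get_force()-f0)[:2]@ax
    print(i,round(x-x0,4),round(f,2),get_clock())
    if abs(f)>8 or x-x0>.0165: break
    x+=.002; line_to([*box(x),.100],.03,until_force=12)
d=shot('side'); print(tower('side'),get_clock(),(get_eef_pos()[:2]-B)@ax)
save(np.hstack([cv2.resize(d['img'][150:320,260:420],(480,510))]),'tog')
E
```

```text
[0.0101 0.012 ] [0.009  0.0116]
contact True -0.01767306438209517 [-0.60227864 -1.0248351  -1.05236934] 21.05
0 0.0 -0.84 21.05
1 0.002 -0.93 21.3
2 0.004 -1.86 21.55
3 0.006 -3.05 21.8
4 0.008 -4.81 22.05
5 0.01 -4.18 22.3
6 0.012 -5.09 22.55
7 0.014 -7.06 22.8
8 0.016 -8.15 23.05
[0.0355 0.038 ] 23.15 -0.003295946822488971
```

View pics/tog.png

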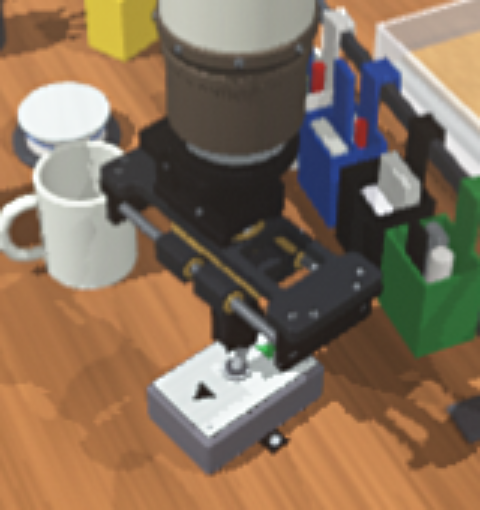

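The tower is rising (36 mm, cap visible at (65,110)) and the fingers are pressing the toggle towards the green arrow. I hold until the cap stops, then let the lever back gently.

```bash
python3 - <<'E'
from h import *
for i in range(16):
    sleep(.5); t=tower(); print(get_clock(),t)
    if t[0]>.118: break
sleep(1.5); print(tower(),tower('scene'),get_force())
x=-.0033
line_to([*box(-.055),.100],.04); line_to([*box(-.055),.26],.15)
move_pose([.40,-.05,.40],down(0)); sleep(.5)
print('tower',tower(),tower('scene'),'toggle',toggle('side'),toggle('scene'),get_force(),get_clock())
d=load('side');e=load('scene'); c=camera('wrist')
save(np.hstack([cv2.resize(d['img'][120:320,200:460],(400,308)),cv2.resize(e['img'][130:290,190:430],(400,308))]),'fin')
W=cloud(e); q=W[(W[...,2]>.166)&(W[...,2]<.18)&(W[...,0]>.57)&(W[...,0]<.65)&(abs(W[...,1]+.055)<.04)]
l=(q[:,:2]-RB)@R.from_euler('z',RY).as_matrix()[:2,:2]; print('tab',len(q),l.mean(0).round(4),q[:,2].max().round(4))
E
```

```text
23.7 [0.0496 0.0522]
24.25 [0.0628 0.0655]
24.8 [0.0746 0.0781]
25.35 [0.0831 0.0892]
25.9 [0.0848 0.0996]
26.45 [0.0879 0.1091]
27.0 [0.0926 0.1174]
27.55 [0.0953 0.1207]
28.1 [0.094  0.1207]
28.65 [0.0947 0.1208]
29.2 [0.0951 0.1207]
29.75 [0.0961 0.1207]
30.3 [0.0951 0.1209]
30.85 [0.0944 0.1206]
31.4 [0.0963 0.1207]
31.95 [0.0943 0.1207]
[0.0958 0.1208] [0.0903 0.1209] [-4.68822912 -1.36785604  3.03530531]
tower [0.0954 0.1207] [0.0899 0.121 ] toggle (74, array([-0.0004, -0.0027]), np.float64(0.0887)) (46, array([0.0075, 0.0021]), np.float64(0.088)) [ 0.07760791 -0.17721377  0.56036701] 37.7667
tab 42 [-0.0296 -0.055 ] 0.173
```

View pics/fin.png

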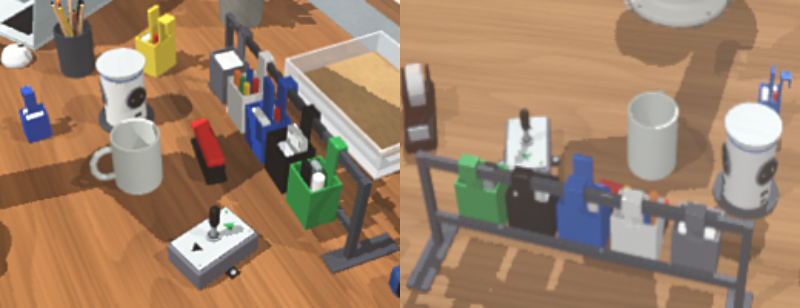

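The pictures show the tower fully up (cap z 0.1207, steady), the toggle upright, the caddy hanging in the gap and everything else in place.

```bash
python3 -c "
from plant import *
print(get_clock(),sign_off())"
```

```text
the job is handed in; nothing more can be done
37.8167 None
```

I hung the blue caddy in the free gap, ran the tower fully up with the toggle, and signed off at about 38 s. Sign-off gives no verdict, so these are my own last checks.

- **Caddy:** it hangs let go and upright, square to the rail to about a degree. It sits between the black and white pots, 55 mm along my rail line, which is the measured middle of the gap. The rail-end measurements were unclear: they put the rail's middle about 5–13 mm from the gap's middle. That is inside the 45 mm tolerance.
- **Tower:** I held the toggle towards the green arrow from about 22 s. The cap stopped rising at about 27.5 s, and I kept holding for another 5 s or so. The top of the cap now reads 0.1207 m, so the tower has risen about 109 mm, against the 105 mm required and the 110 mm stop.
- **Toggle:** it sprang back after I let go. The two cameras disagreed: the side view put the lever 0.4 mm from the middle, the scene view 7.5 mm. I put this down to each camera seeing only one face of the lever. It looks upright in both pictures.
- **Everything else:** the pots, mug, stapler, pencil pot and tape dispenser look unmoved in the last pictures; I didn't measure their positions again. The arm is clear of everything.

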